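Push the loaded mirrored tray into the corner of the bar trolley

TASK

The bar trolley is about to be wheeled to the guests: with the fingertips, push the loaded mirrored tray along the trolley's top into the far corner at the end away from the ice pail, until its far long side lies flush along the raised guard edge at the back and its short side is up against the guard edge of that end. Only push the tray by its frame, never lift or tip it; the two coupes must stay standing and they and the corkscrew ride along untouched. Leave the ice pail and the jigger where they stand.

Things in the scene. Friction and masses are not known exactly. Their poses are not given: they have to be found in the camera images.
- trolley: fixed gold-tone bar trolley; deck 500 x 940 mm, dark glass, level with the robot's base, up to 2 cm and 3 degrees off square. Origin: middle of the deck's top; x to its back (away from the robot), y to its left end. A gold guard edge 30 mm tall, 10 mm thick stands along the back (inner face x = +240 mm) and both ends (inner faces y = +460 and -460 mm); none at the front.
- tray: loose mirrored tray, 260 mm (x) by 360 mm (y); chrome frame 24 mm tall, 14 mm wide, outer faces vertical; mirror 14 mm above the underside; no handles. Origin: centre of its underside; x roughly to the trolley's back, y to its left. Lies askew near mid-deck; with its load it slides under a push of 4 to 10 N and stays where left.
- tray_far_left (a point): one of the tray's four outer vertical corners, at half its height (12 mm up): +130 mm in x, +180 mm in y of the tray (far side, left end)
- tray_far_right (a point): one of the tray's four outer vertical corners, at half its height (12 mm up): +130 mm in x, -180 mm in y of the tray (far side, right end)
- tray_near_left (a point): one of the tray's four outer vertical corners, at half its height (12 mm up): -130 mm in x, +180 mm in y of the tray (near side, left end)
- tray_near_right (a point): one of the tray's four outer vertical corners, at half its height (12 mm up): -130 mm in x, -180 mm in y of the tray (near side, right end)
- coupe_a: clear coupe glass standing on the tray: flat foot 70 mm across, thin stem, shallow bowl 92 mm across from 88 to 145 mm above its foot. Origin: centre of the foot's underside, z up. Its bowl keeps at least 60 mm inside the tray's outer faces at the start.
- coupe_b: the second coupe glass, the same, standing on the tray beside the first
- corkscrew: steel wing corkscrew lying on the mirror along the tray's far long side, 170 mm long, 64 mm wide, 34 mm tall. Origin: mid-length, at the mirror; x along it.
- pail: lidded stainless ice pail, 138 mm across (150 over its two ring handles), 180 mm tall over the lid knob, standing at one of the two front corners of the deck. Origin: centre of its underside. The trolley end at which it stands (sign of its y in the trolley's frame) tells which end is the other one.
- jigger: matte black double-cone jigger, 44 mm across, 100 mm tall, standing at the other front corner of the deck. Origin: centre of its underside.

How it is judged:
By the outcome, as a careful person would: the job done as asked, in the order asked, and still so for the second after the job is handed in, with the robot touching nothing.
It also fails if it takes over 72 s, if anything falls off the work surface, if the arm or the gripper's body presses on something with over 40 N, if the wrist force passes 120 N, or if a joint passes its speed limit or range.

ROBOT

A 7-joint arm with a two-finger parallel gripper is mounted at the origin on the work surface. World frame = base frame: x ahead of the robot, y to its left, z up, the work surface at z = 0. Lengths are in m, angles in rad, forces in N, time in s.
With the tool pointing down it reaches from about 0.425 to 0.875 m from the base axis. Payload 4.7 kg.
Tool frame: the origin (TCP) lies midway between the tips of the shut fingers; the grasp point (between the pads) lies 19 mm behind it; x points along the fingers, z is the direction in which the jaws open and shut, and the axes are right-handed (so a half turn about x gives the same grasp; the last joint's range is limited). The gripper opens to 87 mm and grips with 3 to 60 N. Pads are 19 mm wide; open, the fingers measure 117 mm over their backs; the gripper's body (75 mm by 190 mm) begins 51 mm behind the grasp point.
Start: joints at [-1.203, 0.321, -0.07, 1.45, 0.023, 1.371, -0.057], TCP at [0.225, 0.61, 0.223] pointing down, gripper open.
Joint ranges: [-2.86, 2.86], [-0.3, 2.09], [-1.38, 1.24], [0.06, 2.45], [-1.56, 4.7], [0.09, 2.05], [-2.69, 2.69]. Speed limits (rad/s): [2.57, 2.57, 3.14, 3.14, 3.14, 3.14, 3.14].

INTERFACE

Orientations are given as a rotation vector (axis times angle).
In Python, from bench import ctrl, vision, close_job gives the robot as it stands. The module is installed in compiled form; this text tells all that it offers.
- The arm moves only by the tool servo_tool, never from a script. Its argument "commands" is a list that holds one entry, the list of rows, each a list of 7 numbers: the turn, a rotation vector about the tool's x, y, z in degrees, then the shift along the tool's x, y, z in mm, then the finger opening in mm, from 0 to 87. In form: [[[wx, wy, wz, x, y, z, grip], ...]]. A call has 1 to 5 rows; each row is the pose to reach, as a shift and turn from the pose commanded when the call began, along the tool's axes at that moment; what a row does not reach only later rows make up. A row lasts 1/8 s, in which the tool goes at most 62.5 mm and 10.7 degrees, less where a joint would pass 70% of its speed; a pose out of reach is approached as far as the arm can. A call with a gripper value outside its range is refused whole. The fingers move at their own pace and stop on an object; "newtons" is the grip in N (left out, the last holds). Time passes only in rows, so rows that repeat a pose let the fingers close. It gives the time, the measured TCP pose, the force and the opening at its end, in the units of the state.
- ctrl.get_state(): the state, without advancing time (a new reading comes with each control period).
- vision.get_image(name): name is "scene" or "side" or "wrist"; returns the picture (400x640x3 uint8, red, green, blue); there is no depth.
- vision.camera_info(name): a dict with "fov_y" (degrees; the focal length in pixels is half the picture's height over the tangent of half this angle, whatever the lens; pixels are square), "cx", "cy" (the principal point, pixels), "pose" (4x4, takes a point from camera to world coordinates). Camera axes: x right, y down, z forward; pixel columns grow to the right and rows downward; lengths in m; the calibration is good to about 2 mm. The wrist camera is an equidistant fisheye: a pixel r from the principal point sees the ray r / f radians off the axis. A picture is of the moment at which its call begins: read the wrist's pose just before it. camera_info takes no time and is no camera call; for the wrist camera it gives the pose at the moment of the call.
- close_job(): hands the job in, once; it reports no verdict.
The state is a dict: "time": time; "joint_positions": joint angles; "qd": joint speeds; "joint_torque": joint torques, N m; "position": TCP position; "tool_rot": TCP orientation; "ft_force": force on the tool from outside, world axes, zero at the start; "torque": the same for the moment, N m; "grip_width": opening from 0.0 (shut) to 1.0 (fully open).
Only numpy, scipy, OpenCV 4.12 (cv2) and the standard library are available. Lean on these libraries where they do the work, as an engineer would, in place of code of your own. Each camera call takes 0.05 s, during which the arm holds its last target. There are 200 camera calls.

## Working session

There is one attempt and no reset: what is moved stays moved. The work goes in short steps, Python scripts to look and compute and a tool call to move; the robot and the scene stay as the last step left them, time stands still between calls to the robot, and variables do not carry over. Pictures are saved under pics/ and viewed, about 8 in all and at most 12, crops included, and the job is handed in when it is done.

Besides the shell and the picture viewer there is one more tool, called after "Call:" as name([rows], argument=value, ...), one row to a line, values as JSON. servo_tool: Moves the arm, as the interface text tells. Its arguments: {"type":"object","properties":{"commands":{"type":"array"},"newtons":{"type":"number"}},"required":["commands"]}

```bash
mkdir -p pics; python3 - <<'E'
from bench import ctrl, vision
import cv2, numpy as np
s=ctrl.get_state(); print({k:np.round(v,3).tolist() for k,v in s.items()})
for n in ("scene","side"):
    i=vision.camera_info(n); print(n,i)
    cv2.imwrite(f"pics/{n}0.png",vision.get_image(n)[:,:,::-1])
E
```

```text
{'time': 0.0, 'joint_positions': [-1.203, 0.322, -0.07, 1.452, 0.023, 1.371, -0.057], 'qd': [0.0, -0.001, 0.001, -0.002, -0.002, -0.0, 0.001], 'joint_torque': [-0.0, -49.129, -0.404, -31.253, -0.064, 0.044, 0.0], 'position': [0.225, 0.609, 0.221], 'tool_rot': [-0.946, 1.358, 0.944], 'ft_force': [-0.93, 0.124, -0.613], 'torque': [-0.004, 0.03, 0.003], 'grip_width': 1.002}
scene {'fov_y': 48.65443059117099, 'cx': 318.90513128201917, 'cy': 199.3226672752501, 'pose': array([[-0.4610189 ,  0.66406741, -0.58862215,  1.20685407],
       [ 0.88718117,  0.33051595, -0.32197636,  0.34840187],
       [-0.019265  , -0.67065168, -0.74152221,  0.86761086],
       [ 0.        ,  0.        ,  0.        ,  1.        ]])}
side {'fov_y': 54.9439607837312, 'cx': 329.9047032228149, 'cy': 202.12937922382858, 'pose': array([[ 0.73926019, -0.53776333,  0.40534549,  0.17954104],
       [-0.67335426, -0.58187854,  0.45608268, -0.42704715],
       [-0.00940269, -0.61010488, -0.79226487,  0.79122651],
       [ 0.        ,  0.        ,  0.        ,  1.        ]])}
```

View pics/scene0.png

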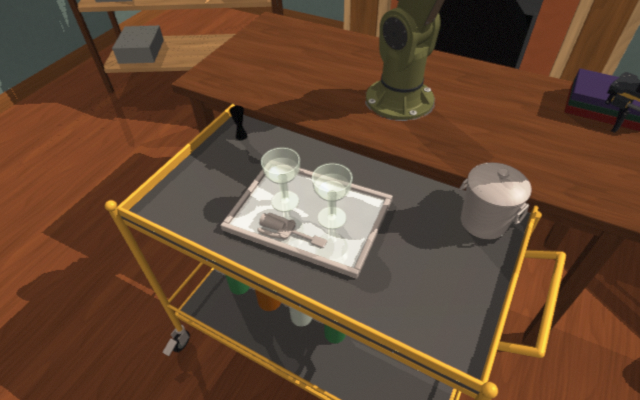

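View pics/side0.png

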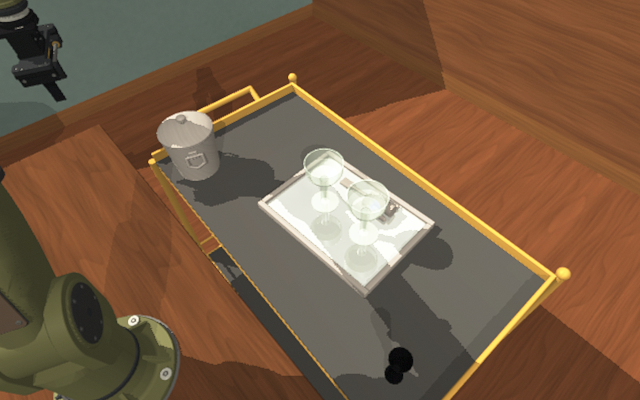

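The pail stands at the left end (+y), so the target is the back-right corner. I'll enlarge the pictures to measure.

```bash
python3 - <<'E'
import cv2,numpy as np
a=cv2.imread("pics/scene0.png"); b=cv2.imread("pics/side0.png")
cv2.imwrite("pics/c1.png",cv2.resize(a[150:280,210:410],None,fx=4,fy=4,interpolation=cv2.INTER_CUBIC))
# mosaic: rails: scene back-right, scene back-left, side back-left, side back-right ; 100x75 x4
L=[(a,90,180),(a,430,325),(b,250,65),(b,490,240)]
t=[cv2.resize(i[y:y+75,x:x+100],None,fx=4,fy=4,interpolation=cv2.INTER_CUBIC) for i,x,y in L]
cv2.imwrite("pics/c2.png",np.vstack([np.hstack(t[:2]),np.hstack(t[2:])]))
E
```

```text
(no output)
```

View pics/c1.png

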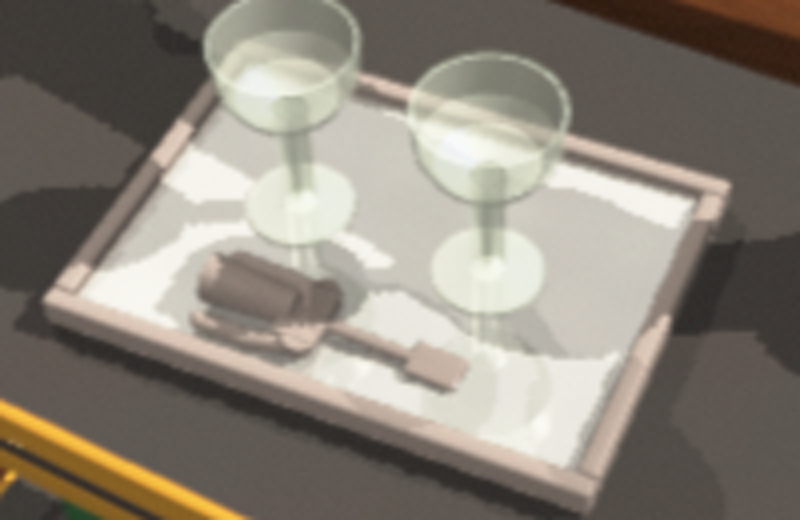

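View pics/c2.png

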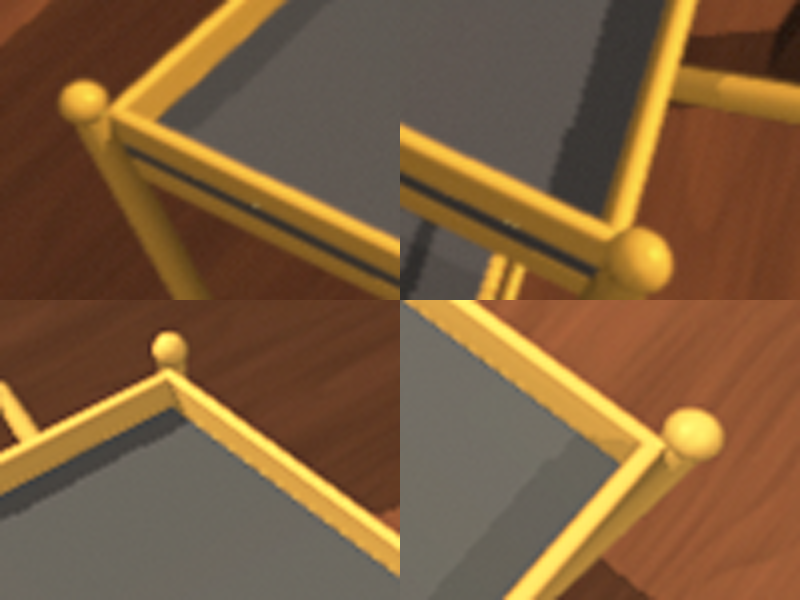

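```bash
cat > h.py <<'E'
import numpy as np
from scipy.optimize import least_squares
from scipy.spatial.transform import Rotation as R
from bench import ctrl, vision
def proj(n,P):
    i=vision.camera_info(n); f=200/np.tan(np.radians(i['fov_y']/2)); T=np.linalg.inv(i['pose'])
    p=np.c_[P,np.ones(len(P))]@T.T
    return np.c_[i['cx']+f*p[:,0]/p[:,2], i['cy']+f*p[:,1]/p[:,2]]
def place(q,P):
    c,s=np.cos(q[2]),np.sin(q[2]); P=np.asarray(P,float)
    return np.c_[q[0]+c*P[:,0]-s*P[:,1], q[1]+s*P[:,0]+c*P[:,1], P[:,2]]
def fit(obs,q0):  # obs: cam -> (points, pixels)
    r=lambda q: np.concatenate([(proj(n,place(q,P))-np.array(p)).ravel() for n,(P,p) in obs.items()])
    s=least_squares(r,q0,loss='soft_l1'); return s.x, r(s.x).reshape(-1,2)
E
python3 - <<'E'
from h import *
T,r=fit({'side':([[.24,.46,0],[.24,-.46,0]],[[295.1,91.6],[544.1,280.4]]),
 'scene':([[.24,.46,.03],[.24,-.46,.03]],[[482.1,381.6],[122.1,208.9]])},[.65,0,0])
print('trolley',T.round(4),np.degrees(T[2]),r.round(1).tolist())
t,r=fit({'scene':([[-.13,.18,.024],[.13,.18,.024],[.13,-.18,.024]],[[392.2,196],[357.2,272.6],[220.9,224.1]]),
 'side':([[-.13,.18,.024],[-.13,-.18,.024],[.13,-.18,.024]],[[259,204],[366,291],[434,223]])},[.65,0,0])
print('tray',t.round(4),np.degrees(t[2]),r.round(1).tolist())
c,s=np.cos(T[2]),np.sin(T[2]); A=np.array([[c,s],[-s,c]])
print('tray corners in trolley',((place(t,[[.13,.18,0],[.13,-.18,0],[-.13,-.18,0],[-.13,.18,0]])[:,:2]-T[:2])@A.T).round(3).tolist())
print('goal world',place(T,[[.11,-.28,0]]).round(4))
M=R.from_rotvec(ctrl.get_state()['tool_rot']).as_matrix(); print(M.round(3))
np.save('T.npy',T)
E
```

```text
trolley [ 0.5594  0.009  -0.026 ] -1.4896123610695489 [[-2.4, -1.3], [-0.7, -0.7], [-0.9, 0.1], [-1.4, -2.9]]
tray [ 0.5786 -0.0281  0.0699] 4.005962784289639 [[-0.4, -2.1], [-0.1, 0.3], [-1.6, 0.5], [-2.9, -2.4], [-1.3, 2.4], [0.6, -2.7]]
tray corners in trolley [[0.132, 0.155], [0.167, -0.203], [-0.092, -0.228], [-0.126, 0.13]]
goal world [[ 0.6621 -0.2737  0.    ]]
[[-0.    -0.938  0.346]
 [-0.002  0.346  0.938]
 [-1.    -0.    -0.002]]
```

```bash
cat >> h.py <<'E'
T=np.load('T.npy') if __import__('os').path.exists('T.npy') else None
def ground(n,u,v,z=0):
    i=vision.camera_info(n); f=200/np.tan(np.radians(i['fov_y']/2))
    d=i['pose'][:3,:3]@[(u-i['cx'])/f,(v-i['cy'])/f,1]; o=i['pose'][:3,3]
    return totr(o+d*(z-o[2])/d[2])
def totr(p):
    c,s=np.cos(T[2]),np.sin(T[2]); d=np.asarray(p)[:2]-T[:2]
    return np.array([c*d[0]+s*d[1],-s*d[0]+c*d[1]])
def go(tx,ty,z,jaw):  # trolley-frame target, jaw angle in trolley frame (deg); prints servo row, tool down
    s=ctrl.get_state(); M=R.from_rotvec(s['tool_rot'])
    w=place(T,[[tx,ty,z]])[0]; a=np.radians(jaw)+T[2]
    Z=np.array([np.cos(a),np.sin(a),0]); X=np.array([0,0,-1.]); G=np.c_[X,np.cross(Z,X),Z]
    print('t',round(s['time'],2),'at',totr(s['position']).round(4),s['position'].round(4),'row',np.degrees((M.inv()*R.from_matrix(G)).as_rotvec()).round(1),(M.inv().apply(w-s['position'])*1000).round(1))
E
python3 - <<'E'
from h import *
print('jigger',ground('scene',240,138),ground('side',390,380),'pail',ground('scene',487,233),ground('side',198,178))
print('coupes',ground('scene',285,201,.014),ground('scene',331.5,217,.014))
go(.02,.19,.27,0)
E
```

```text
jigger [-0.14774341 -0.37204547] [-0.1698444  -0.38045713] pail [-0.13606659  0.37965415] [-0.19268999  0.32149261]
coupes [ 0.0171434  -0.10705756] [0.00821787 0.0248296 ]
t 0.1 at [-0.3498  0.5914] [0.2251 0.6093 0.2216] row [71.2 -0.1  0.1] [ -47.9 -479.3 -261. ]
```

Call:
servo_tool([
  [[0, 0, 0, -48, 0, 0, 87], [10, 0, 0, -48, -60, -33, 87], [20, 0, 0, -48, -120, -66, 87], [30, 0, 0, -48, -175, -96, 87], [40, 0, 0, -48, -230, -126, 87]],
])

```text
time: 0.72
position: [0.3902, 0.4193, 0.2702]
tool_rot: [-0.402, 1.533, 0.402]
ft_force: [0.5, 0.4, -0.1]
grip_width: 0.997
```

```bash
python3 -c "
from h import *
go(.02,.19,.27,0)"
```

```text
t 0.72 at [-0.1797  0.4057] [0.3902 0.4193 0.2702] row [30.9 -0.   0. ] [ 2.000e-01 -2.876e+02  6.070e+01]
```

Call:
servo_tool([
  [[8, 0, 0, 0, -60, 12, 87], [16, 0, 0, 0, -120, 25, 87], [24, 0, 0, 0, -180, 38, 87], [31, 0, 0, 0, -240, 50, 87], [31, 0, 0, 0, -288, 61, 87]],
])

```text
time: 1.35
position: [0.5863, 0.1985, 0.2703]
tool_rot: [0.019, 1.571, -0.02]
ft_force: [-0.5, 0.4, -0.5]
grip_width: 0.999
```

```bash
python3 - <<'E'
from h import *
import cv2
go(.02,.19,.008,0)
i=vision.camera_info('wrist'); print(i)
cv2.imwrite('pics/w1.png',vision.get_image('wrist')[:,:,::-1])
E
```

```text
t 1.35 at [0.022  0.1901] [0.5863 0.1985 0.2703] row [ 0.1 -0.   0. ] [ 2.623e+02  1.000e-01 -2.000e+00]
{'fov_y': 65.70646984690485, 'cx': 312.46660635060056, 'cy': 206.01913996335023, 'pose': array([[ 9.99692966e-01, -2.35862540e-02, -7.59358083e-03,
         5.87585206e-01],
       [-2.47655702e-02, -9.60992650e-01, -2.75462871e-01,
         2.73325752e-01],
       [-8.00238115e-04,  2.75566354e-01, -9.61281720e-01,
         4.32620358e-01],
       [ 0.00000000e+00,  0.00000000e+00,  0.00000000e+00,
         1.00000000e+00]])}
```

View pics/w1.png

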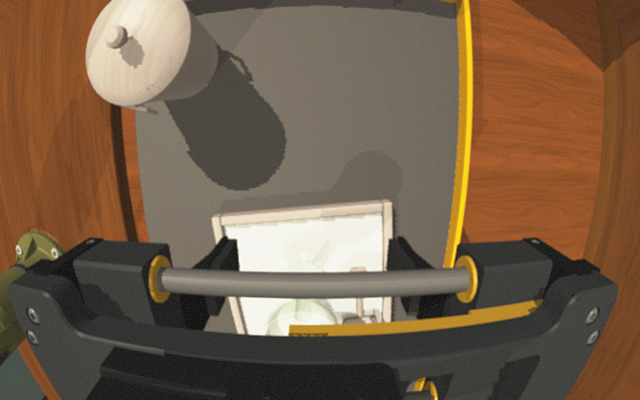

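```bash
cat >> h.py <<'E'
def wground(i,u,v,z):
    f=200/np.tan(np.radians(i['fov_y']/2)); x,y=u-i['cx'],v-i['cy']; r=np.hypot(x,y)+1e-9; th=r/f
    d=i['pose'][:3,:3]@[np.sin(th)*x/r,np.sin(th)*y/r,np.cos(th)]; o=i['pose'][:3,3]
    return totr(o+d*(z-o[2])/d[2])
E
python3 - <<'E'
from h import *
i=vision.camera_info('wrist')
print('tray NL,FL',wground(i,213,214,.024),wground(i,393,199,.024))
print('rail inner top x .24?',wground(i,459,60,.03),wground(i,459,220,.03),'left end inner .46?',wground(i,300,3,.03))
E
```

```text
tray NL,FL [-0.11643468  0.12818365] [0.13854468 0.14838465]
rail inner top x .24? [0.22899562 0.34850219] [0.24387833 0.11747049] left end inner .46? [0.01172847 0.41494672]
```

Call:
servo_tool([
  [[0, 0, 0, 60, 0, 0, 87], [0, 0, 0, 120, 0, 0, 87], [0, 0, 0, 180, 0, 0, 87], [0, 0, 0, 230, 0, 0, 87], [0, 0, 0, 262, 0, 0, 87]],
])

```text
time: 2.02
position: [0.5828, 0.2008, 0.0052]
tool_rot: [0.016, 1.575, -0.019]
ft_force: [0.2, 0.1, -0.0]
grip_width: 0.998
```

Call:
servo_tool([
  [[0, 0, 0, 0, -7, 0, 87], [0, 0, 0, 0, -14, 0, 87], [0, 0, 0, 0, -20, 0, 87], [0, 0, 0, 0, -26, 0, 87], [0, 0, 0, 0, -32, 0, 87]],
])

```text
time: 2.65
position: [0.5848, 0.169, 0.0094]
tool_rot: [0.018, 1.57, -0.017]
ft_force: [0.4, 0.8, 0.6]
grip_width: 0.997
```

Call:
servo_tool([
  [[0, 0, 0, 0, -4, 0, 87], [0, 0, 0, 0, -8, 0, 87], [0, 0, 0, 0, -13, 0, 87], [0, 0, 0, 0, -18, 0, 87], [0, 0, 0, 0, -24, 0, 87]],
])

```text
time: 3.28
position: [0.5846, 0.1494, 0.0093]
tool_rot: [0.018, 1.568, -0.011]
ft_force: [1.8, 6.2, 0.6]
grip_width: 1.0
```

Call:
servo_tool([
  [[0, 0, 0, 0, -6, 0, 87], [0, 0, 0, 0, -12, 0, 87], [0, 0, 0, 0, -18, 0, 87], [0, 0, 0, 0, -24, 0, 87], [0, 0, 0, 0, -30, 0, 87]],
])

```text
time: 3.9
position: [0.5841, 0.1192, 0.0093]
tool_rot: [0.018, 1.568, -0.011]
ft_force: [1.8, 5.2, 0.3]
grip_width: 0.995
```

```bash
python3 - <<'E'
from h import *
import cv2
go(.02,.06,.008,0)
cv2.imwrite('pics/s2.png',cv2.resize(vision.get_image('scene')[80:290,100:420,::-1],None,fx=2.5,fy=2.5,interpolation=cv2.INTER_CUBIC))
E
```

```text
t 3.9 at [0.0218 0.1108] [0.5841 0.1192 0.0093] row [ 0.4  0.1 -0.3] [  1.  -50.7  -2.2]
```

View pics/s2.png

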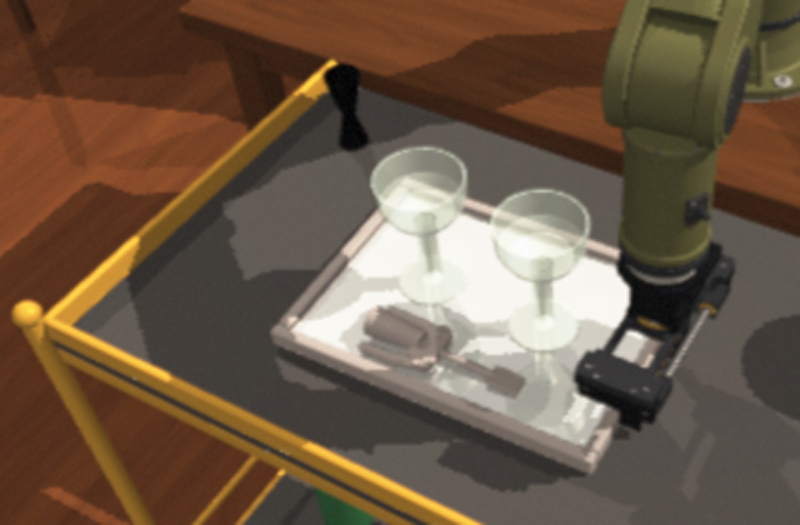

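Call:
servo_tool([
  [[0, 0, 0, 0, -6, 0, 87], [0, 0, 0, 0, -12, 0, 87], [0, 0, 0, 0, -18, 0, 87], [0, 0, 0, 0, -24, 0, 87], [0, 0, 0, 0, -30, 0, 87]],
])

```text
time: 4.58
position: [0.5833, 0.0894, 0.0092]
tool_rot: [0.019, 1.569, -0.012]
ft_force: [0.9, 7.0, 0.4]
grip_width: 0.996
```

Call:
servo_tool([
  [[0, 0, 0, 0, -6, 0, 87], [0, 0, 0, 0, -11, 0, 87], [0, 0, 0, 0, -15, 0, 87], [0, 0, 0, 0, -18, 0, 87], [0, 0, 0, 0, -20, 0, 87]],
])

```text
time: 5.2
position: [0.5827, 0.0695, 0.0092]
tool_rot: [0.02, 1.569, -0.012]
ft_force: [1.2, 7.1, 0.7]
grip_width: 1.0
```

Call:
servo_tool([
  [[0, 0, 0, 0, 20, 0, 87], [0, 0, 0, -50, 40, 0, 87], [0, 0, 0, -110, 40, 0, 87], [0, 0, 0, -170, 40, 0, 87], [0, 0, 0, -230, 40, 0, 87]],
])

```text
time: 5.82
position: [0.5825, 0.1058, 0.2404]
tool_rot: [0.017, 1.571, -0.018]
ft_force: [1.7, 0.3, -0.9]
grip_width: 0.998
```

```bash
python3 - <<'E'
from h import *
import cv2
for n,(x,y,w,h) in {'scene':(100,80,320,210),'side':(230,120,320,210)}.items():
    cv2.imwrite(f'pics/{n}3.png',cv2.resize(vision.get_image(n)[y:y+h,x:x+w,::-1],None,fx=2.5,fy=2.5,interpolation=cv2.INTER_CUBIC))
go(-.13,-.13,.24,90)
go(-.13,-.13,.24,-90)
E
```

```text
t 5.92 at [0.0247 0.0979] [0.5867 0.1063 0.2465] row [-89.8   0.7   0.4] [   3.7 -227.3 -155.7]
t 5.92 at [0.0247 0.0979] [0.5867 0.1063 0.2465] row [90.2  0.4 -0.7] [   3.7 -227.3 -155.7]
```

View pics/scene3.png

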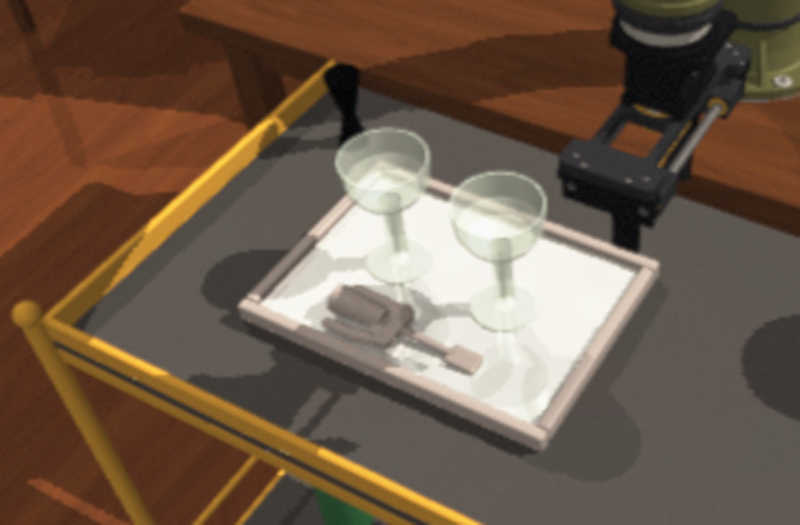

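```bash
cat >> h.py <<'E'
def tray3(nl,fl,fr,x0,y0,k,g):
    px=[((np.array(p)+.5)/k-.5+[x0,y0]).tolist() for p in (nl,fl,fr)]
    t,r=fit({'scene':([[-.13,.18,.024],[.13,.18,.024],[.13,-.18,.024]],px)},g)
    print('tray in trolley',totr(t[:2]).round(4),np.degrees(t[2]-T[2]).round(2),r.round(1).tolist())
    print('corners FL FR NR NL',[totr(p).round(3).tolist() for p in place(t,[[.13,.18,0],[.13,-.18,0],[-.13,-.18,0],[-.13,.18,0]])])
E
python3 - <<'E'
from h import *
tray3((657,264),(545,440),(242,308),100,80,2.5,[.6,-.1,0])
print(ground('scene',100+345/2.5,80+140/2.5))
E
```

```text
tray in trolley [ 0.0066 -0.1257] 0.6 [[2.0, -1.1], [-0.0, 0.6], [-1.8, -0.2]]
corners FL FR NR NL [[0.135, 0.056], [0.138, -0.304], [-0.122, -0.307], [-0.125, 0.053]]
[-0.15260959 -0.38305229]
```

Call:
servo_tool([
  [[-10, 0, 0, 0, -26, -19, 87], [-20, 0, 0, 0, -52, -38, 87], [-30, 0, 0, 0, -78, -57, 87], [-40, 0, 0, 0, -104, -76, 87], [-50, 0, 0, 0, -130, -95, 87]],
])

```text
time: 6.55
position: [0.4841, -0.0231, 0.238]
tool_rot: [-0.669, 1.466, 0.669]
ft_force: [0.3, -1.0, -0.5]
grip_width: 1.005
```

```bash
python3 -c "
from h import *
go(-.145,-.145,.24,90);print(ctrl.get_state()['joint_positions'].round(2))"
```

```text
t 6.55 at [-0.0744 -0.0341] [ 0.4841 -0.0231  0.238 ] row [-39.4  -0.1  -0. ] [  -1.9  -15.9 -130.5]
[-0.47 -0.06  0.45  1.84  0.03  1.36  0.83]
```

Call:
servo_tool([
  [[-10, 0, 0, 0, -4, -33, 87], [-20, 0, 0, 0, -8, -66, 87], [-30, 0, 0, 0, -12, -99, 87], [-39, 0, 0, 0, -16, -130, 87], [-39, 0, 0, 0, -16, -130, 87]],
])

```text
time: 7.18
position: [0.4103, -0.1324, 0.2383]
tool_rot: [-1.177, 1.229, 1.177]
ft_force: [0.8, 0.2, 0.5]
grip_width: 0.999
```

```bash
python3 -c "
from h import *
go(-.145,-.145,.008,90);print(ctrl.get_state()['joint_positions'].round(2))"
```

```text
t 7.17 at [-0.1453 -0.1453] [ 0.4103 -0.1324  0.2383] row [-1.  0.  0.] [ 2.303e+02 -3.000e-01  2.000e-01]
[-0.42 -0.22  0.59  1.95  0.12  1.38  1.66]
```

Call:
servo_tool([
  [[-1, 0, 0, 45, 0, 0, 87], [-1, 0, 0, 90, 0, 0, 87], [-1, 0, 0, 140, 0, 0, 87], [-1, 0, 0, 185, 0, 0, 87], [-1, 0, 0, 230, 0, 0, 87]],
])

```text
time: 7.8
position: [0.4118, -0.1295, 0.0069]
tool_rot: [-1.193, 1.219, 1.193]
ft_force: [0.0, 0.1, 0.1]
grip_width: 0.998
```

```bash
python3 -c "
from h import *
import cv2
go(-.12,-.145,.008,90);print(ctrl.get_state()['joint_positions'].round(2))
cv2.imwrite('pics/w4.png',vision.get_image('wrist')[:,:,::-1])"
```

```text
t 7.8 at [-0.144  -0.1424] [ 0.4118 -0.1295  0.0069] row [ 0.2 -0.   0. ] [ -1.1 -24.   -2.7]
[-0.41  0.1   0.68  2.22 -0.09  0.85  1.88]
```

Call:
servo_tool([
  [[0, 0, 0, 0, -4, 0, 87], [0, 0, 0, 0, -8, 0, 87], [0, 0, 0, 0, -12, 0, 87], [0, 0, 0, 0, -17, 0, 87], [0, 0, 0, 0, -22, 0, 87]],
])

```text
time: 8.48
position: [0.4281, -0.1307, 0.0091]
tool_rot: [-1.185, 1.225, 1.203]
ft_force: [-16.3, 1.1, 12.9]
grip_width: 1.001
```

Call:
servo_tool([
  [[0, 0, 0, 0, -6, 0, 87], [0, 0, 0, 0, -12, 0, 87], [0, 0, 0, 0, -18, 0, 87], [0, 0, 0, 0, -24, 0, 87], [0, 0, 0, 0, -30, 0, 87]],
])

```text
time: 9.1
position: [0.4607, -0.1313, 0.0091]
tool_rot: [-1.188, 1.222, 1.198]
ft_force: [-9.5, 0.4, 4.3]
grip_width: 0.998
```

Call:
servo_tool([
  [[0, 0, 0, 0, -6, 0, 87], [0, 0, 0, 0, -12, 0, 87], [0, 0, 0, 0, -18, 0, 87], [0, 0, 0, 0, -24, 0, 87], [0, 0, 0, 0, -30, 0, 87]],
])

```text
time: 9.72
position: [0.4911, -0.1319, 0.0092]
tool_rot: [-1.189, 1.221, 1.197]
ft_force: [-7.7, 0.5, 0.7]
grip_width: 0.998
```

Call:
servo_tool([
  [[0, 0, 0, 0, -5, 0, 87], [0, 0, 0, 0, -9, 0, 87], [0, 0, 0, 0, -13, 0, 87], [0, 0, 0, 0, -15, 0, 87], [0, 0, 0, 0, -16, 0, 87]],
])

```text
time: 10.35
position: [0.507, -0.1323, 0.0092]
tool_rot: [-1.189, 1.222, 1.197]
ft_force: [-8.5, 0.1, 3.3]
grip_width: 0.997
```

```bash
python3 -c "
from h import *
import cv2
go(-.04,-.145,.008,90)
cv2.imwrite('pics/s4.png',cv2.resize(vision.get_image('scene')[80:290,100:420,::-1],None,fx=2.5,fy=2.5,interpolation=cv2.INTER_CUBIC))"
```

```text
t 10.35 at [-0.0487 -0.1427] [ 0.507  -0.1323  0.0092] row [ 0.2  0.1 -0.3] [ 1.2 -8.7 -2.4]
```

View pics/s4.png

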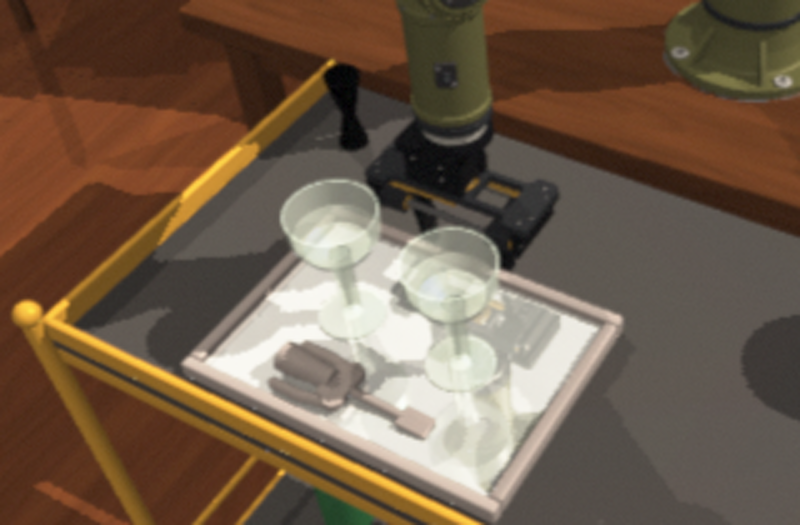

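```bash
python3 - <<'E'
from h import *
tray3((622,320),(496,513),(184,363),100,80,2.5,[.6,-.1,0])
E
```

```text
tray in trolley [ 0.0921 -0.1251] -0.09 [[2.1, -1.2], [-0.2, 0.5], [-0.8, -0.1]]
corners FL FR NR NL [[0.222, 0.055], [0.222, -0.305], [-0.038, -0.305], [-0.038, 0.055]]
```

Call:
servo_tool([
  [[0, 0, 0, 0, -3, 0, 87], [0, 0, 0, 0, -6, 0, 87], [0, 0, 0, 0, -9, 0, 87], [0, 0, 0, 0, -11, 0, 87], [0, 0, 0, 0, -12, 0, 87]],
])

```text
time: 11.02
position: [0.5191, -0.1326, 0.0093]
tool_rot: [-1.189, 1.221, 1.197]
ft_force: [-8.2, -0.2, 1.8]
grip_width: 0.999
```

Call:
servo_tool([
  [[0, 0, 0, 0, 20, 0, 87], [0, 0, 0, -50, 40, 0, 87], [0, 0, 0, -110, 40, 0, 87], [0, 0, 0, -170, 40, 0, 87], [0, 0, 0, -230, 40, 0, 87]],
])

```text
time: 11.65
position: [0.4821, -0.1325, 0.2432]
tool_rot: [-1.194, 1.215, 1.189]
ft_force: [1.4, 0.4, -0.6]
grip_width: 0.998
```

```bash
python3 -c "
from h import *
go(.1,.11,.25,0)"
```

```text
t 11.65 at [-0.0735 -0.1435] [ 0.4821 -0.1325  0.2432] row [90.2  0.3  0.2] [  -5.5 -174.4  253. ]
```

Call:
servo_tool([
  [[10, 0, 0, -5, -15, 45, 87], [20, 0, 0, -5, -30, 90, 87], [30, 0, 0, -5, -50, 130, 87], [40, 0, 0, -5, -70, 170, 87], [50, 0, 0, -5, -90, 210, 87]],
])

```text
time: 12.28
position: [0.5775, 0.0773, 0.2464]
tool_rot: [-0.524, 1.501, 0.524]
ft_force: [0.7, 1.0, 0.5]
grip_width: 1.002
```

```bash
python3 -c "
from h import *
go(.1,.11,.25,0)"
```

```text
t 12.28 at [0.0163 0.0687] [0.5775 0.0773 0.2464] row [39.9  0.3 -0. ] [ -3.1 -22.   90.7]
```

Call:
servo_tool([
  [[10, 0, 0, 0, -5, 25, 87], [20, 0, 0, 0, -11, 50, 87], [30, 0, 0, 0, -17, 75, 87], [40, 0, 0, 0, -22, 91, 87], [40, 0, 0, 0, -22, 91, 87]],
])

```text
time: 12.9
position: [0.6618, 0.1165, 0.2453]
tool_rot: [0.016, 1.568, -0.015]
ft_force: [0.7, -0.8, -1.2]
grip_width: 0.994
```

```bash
python3 -c "
from h import *
go(.1,.105,.009,0)
i=vision.camera_info('wrist');print(i['pose'].round(3).tolist())"
```

```text
t 12.9 at [0.0996 0.1101] [0.6618 0.1165 0.2453] row [ 0.4  0.2 -0. ] [236.3  -5.2  -0.3]
[[1.0, -0.019, -0.003, 0.662], [-0.019, -0.961, -0.274, 0.191], [0.002, 0.274, -0.962, 0.408], [0.0, 0.0, 0.0, 1.0]]
```

Call:
servo_tool([
  [[0, 0, 0, 55, 0, 0, 87], [0, 0, 0, 110, -5, 0, 87], [0, 0, 0, 165, -5, 0, 87], [0, 0, 0, 210, -10, 0, 87], [0, 0, 0, 236, -15, 0, 87]],
])

```text
time: 13.52
position: [0.659, 0.1005, 0.0065]
tool_rot: [0.015, 1.572, -0.014]
ft_force: [0.3, -0.3, 0.6]
grip_width: 1.002
```

Call:
servo_tool([
  [[0, 0, 0, 0, -6, 0, 87], [0, 0, 0, 0, -12, 0, 87], [0, 0, 0, 0, -17, 0, 87], [0, 0, 0, 0, -22, 0, 87], [0, 0, 0, 0, -26, 0, 87]],
])

```text
time: 14.15
position: [0.6601, 0.0741, 0.0082]
tool_rot: [0.018, 1.57, -0.017]
ft_force: [-0.9, -0.5, 0.6]
grip_width: 0.999
```

Call:
servo_tool([
  [[0, 0, 0, 0, -5, 0, 87], [0, 0, 0, 0, -10, 0, 87], [0, 0, 0, 0, -16, 0, 87], [0, 0, 0, 0, -22, 0, 87], [0, 0, 0, 0, -28, 0, 87]],
])

```text
time: 14.78
position: [0.6594, 0.0514, 0.0077]
tool_rot: [0.019, 1.571, -0.01]
ft_force: [-0.7, 7.4, -0.3]
grip_width: 1.003
```

Call:
servo_tool([
  [[0, 0, 0, 0, -6, 0, 87], [0, 0, 0, 0, -12, 0, 87], [0, 0, 0, 0, -18, 0, 87], [0, 0, 0, 0, -24, 0, 87], [0, 0, 0, 0, -30, 0, 87]],
])

```text
time: 15.4
position: [0.6589, 0.0215, 0.0077]
tool_rot: [0.019, 1.571, -0.01]
ft_force: [0.5, 6.8, 1.7]
grip_width: 0.999
```

```bash
python3 -c "
from h import *
go(.1,-.06,.009,0)"
```

```text
t 15.4 at [0.0991 0.015 ] [0.6589 0.0215 0.0077] row [ 0.4  0.  -0.3] [ -1.7 -75.    0.3]
```

Call:
servo_tool([
  [[0, 0, 0, 0, -6, 0, 87], [0, 0, 0, 0, -12, 0, 87], [0, 0, 0, 0, -18, 0, 87], [0, 0, 0, 0, -24, 0, 87], [0, 0, 0, 0, -30, 0, 87]],
])

```text
time: 16.02
position: [0.6583, -0.0084, 0.0077]
tool_rot: [0.02, 1.571, -0.01]
ft_force: [1.1, 8.0, 1.4]
grip_width: 1.0
```

Call:
servo_tool([
  [[0, 0, 0, 0, -6, 0, 87], [0, 0, 0, 0, -12, 0, 87], [0, 0, 0, 0, -18, 0, 87], [0, 0, 0, 0, -24, 0, 87], [0, 0, 0, 0, -30, 0, 87]],
])

```text
time: 16.65
position: [0.6578, -0.0382, 0.0077]
tool_rot: [0.02, 1.571, -0.01]
ft_force: [0.5, 8.4, 0.9]
grip_width: 1.001
```

Call:
servo_tool([
  [[0, 0, 0, 0, -6, 0, 87], [0, 0, 0, 0, -12, 0, 87], [0, 0, 0, 0, -18, 0, 87], [0, 0, 0, 0, -22, 0, 87], [0, 0, 0, 0, -25, 0, 87]],
])

```text
time: 17.27
position: [0.6573, -0.0633, 0.0077]
tool_rot: [0.02, 1.571, -0.01]
ft_force: [-0.0, 7.8, 2.5]
grip_width: 0.997
```

```bash
python3 -c "
from h import *
import cv2
go(.1,-.09,.009,0)
cv2.imwrite('pics/s5.png',cv2.resize(vision.get_image('scene')[110:310,80:400,::-1],None,fx=2.5,fy=2.5,interpolation=cv2.INTER_CUBIC))"
```

```text
t 17.27 at [ 0.0998 -0.0697] [ 0.6573 -0.0633  0.0077] row [ 0.4  0.  -0.4] [ -1.4 -20.3   0.1]
```

View pics/s5.png

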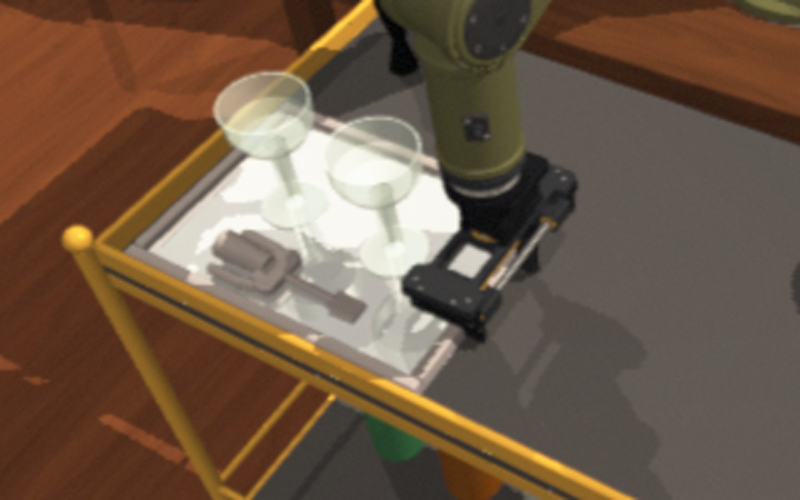

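Call:
servo_tool([
  [[0, 0, 0, 0, -3, 0, 87], [0, 0, 0, 0, -6, 0, 87], [0, 0, 0, 0, -9, 0, 87], [0, 0, 0, 0, -11, 0, 87], [0, 0, 0, 0, -13, 0, 87]],
])

```text
time: 17.95
position: [0.6571, -0.0759, 0.0077]
tool_rot: [0.02, 1.571, -0.009]
ft_force: [0.5, 7.9, 2.7]
grip_width: 0.999
```

Call:
servo_tool([
  [[0, 0, 0, 0, -1, 0, 87], [0, 0, 0, 0, -2, 0, 87], [0, 0, 0, 0, -3, 0, 87], [0, 0, 0, 0, -4, 0, 87], [0, 0, 0, 0, -5, 0, 87]],
])

```text
time: 18.58
position: [0.6571, -0.0808, 0.0077]
tool_rot: [0.02, 1.571, -0.009]
ft_force: [-0.2, 8.9, 1.8]
grip_width: 0.999
```

Call:
servo_tool([
  [[0, 0, 0, 0, -1, 0, 87], [0, 0, 0, 0, -2, 0, 87], [0, 0, 0, 0, -3, 0, 87]],
])

```text
time: 18.95
position: [0.657, -0.0838, 0.0076]
tool_rot: [0.02, 1.571, -0.009]
ft_force: [-0.4, 7.5, 1.3]
grip_width: 1.001
```

Call:
servo_tool([
  [[0, 0, 0, 0, -1, 0, 87], [0, 0, 0, 0, -2, 0, 87], [0, 0, 0, 0, -3, 0, 87]],
])

```text
time: 19.32
position: [0.657, -0.0842, 0.0077]
tool_rot: [0.022, 1.571, -0.006]
ft_force: [-0.3, 12.4, 3.8]
grip_width: 0.999
```

Call:
servo_tool([
  [[0, 0, 0, 0, -1, 0, 87], [0, 0, 0, 0, -2, 0, 87], [0, 0, 0, 0, -3, 0, 87], [0, 0, 0, 0, -3, 0, 87]],
])

```text
time: 19.82
position: [0.657, -0.0842, 0.0077]
tool_rot: [0.024, 1.572, -0.002]
ft_force: [-1.7, 15.8, 4.7]
grip_width: 1.005
```

Call:
servo_tool([
  [[0, 0, 0, 0, 15, 0, 87], [0, 0, 0, -40, 40, 0, 87], [0, 0, 0, -100, 40, 0, 87], [0, 0, 0, -160, 40, 0, 87], [0, 0, 0, -220, 40, 0, 87]],
])

```text
time: 20.45
position: [0.6566, -0.0565, 0.2294]
tool_rot: [0.017, 1.571, -0.019]
ft_force: [1.1, -0.1, 0.4]
grip_width: 1.003
```

Call:
servo_tool([
  [[0, 0, 0, -10, 40, 0, 87], [0, 0, 0, -10, 40, 0, 87]],
])

```text
time: 20.7
position: [0.6588, -0.0115, 0.2387]
tool_rot: [0.015, 1.568, -0.011]
ft_force: [-0.3, 0.1, -1.0]
grip_width: 1.001
```

```bash
python3 -c "
from h import *
go(-.06,-.28,.24,90)"
```

```text
t 20.7 at [ 0.0999 -0.018 ] [ 0.6588 -0.0115  0.2387] row [-89.5   0.2   0. ] [  -2.3 -260.5 -162.3]
```

Call:
servo_tool([
  [[-10, 0, 0, 0, -30, -30, 87], [-20, 0, 0, 0, -60, -60, 87], [-30, 0, 0, 0, -90, -90, 87], [-40, 0, 0, 0, -120, -120, 87], [-50, 0, 0, 0, -150, -140, 87]],
])

```text
time: 21.32
position: [0.5122, -0.1646, 0.2366]
tool_rot: [-0.667, 1.467, 0.668]
ft_force: [0.7, -0.2, 0.3]
grip_width: 1.0
```

```bash
python3 -c "
from h import *
go(-.06,-.28,.24,90)"
```

```text
t 21.32 at [-0.0426 -0.1748] [ 0.5122 -0.1646  0.2366] row [-39.5  -0.   -0.1] [ -3.3 -53.5 -92.2]
```

Call:
servo_tool([
  [[-10, 0, 0, 0, -13, -23, 87], [-20, 0, 0, 0, -26, -46, 87], [-30, 0, 0, 0, -40, -70, 87], [-39.5, 0, 0, 0, -53, -92, 87], [-39.5, 0, 0, 0, -53, -92, 87]],
])

```text
time: 21.95
position: [0.4916, -0.2699, 0.2368]
tool_rot: [-1.182, 1.229, 1.183]
ft_force: [0.7, 0.7, 0.0]
grip_width: 1.001
```

```bash
python3 -c "
from h import *
go(-.06,-.28,.009,90);print(ctrl.get_state()['joint_positions'].round(2))"
```

```text
t 21.95 at [-0.0605 -0.2806] [ 0.4916 -0.2699  0.2368] row [-0.6 -0.1 -0.1] [227.8  -1.    1. ]
[-0.18  0.14  0.7   1.68 -0.09  1.36  2.07]
```

Call:
servo_tool([
  [[0, 0, 0, 50, 0, 0, 87], [0, 0, 0, 100, 0, 0, 87], [0, 0, 0, 150, 0, 0, 87], [0, 0, 0, 195, 0, 0, 87], [0, 0, 0, 228, 0, 0, 87]],
])

```text
time: 22.58
position: [0.4924, -0.265, 0.0068]
tool_rot: [-1.183, 1.226, 1.188]
ft_force: [-0.5, -0.4, 0.6]
grip_width: 1.0
```

Call:
servo_tool([
  [[0, 0, 0, 0, -3, 0, 87], [0, 0, 0, 0, -6, 0, 87], [0, 0, 0, 0, -9, 0, 87], [0, 0, 0, 0, -12, 0, 87], [0, 0, 0, 0, -14, 0, 87]],
])

```text
time: 23.2
position: [0.5084, -0.2671, 0.0102]
tool_rot: [-1.187, 1.223, 1.185]
ft_force: [-0.2, -0.2, 0.2]
grip_width: 0.997
```

Call:
servo_tool([
  [[0, 0, 0, 0, -2, 0, 87], [0, 0, 0, 0, -4, 0, 87], [0, 0, 0, 0, -6, 0, 87], [0, 0, 0, 0, -8, 0, 87], [0, 0, 0, 0, -10, 0, 87]],
])

```text
time: 23.82
position: [0.5169, -0.2673, 0.0094]
tool_rot: [-1.185, 1.224, 1.188]
ft_force: [-4.3, -0.6, 3.5]
grip_width: 1.001
```

Call:
servo_tool([
  [[0, 0, 0, 0, -1, 0, 87], [0, 0, 0, 0, -2, 0, 87], [0, 0, 0, 0, -3, 0, 87], [0, 0, 0, 0, -4, 0, 87], [0, 0, 0, 0, -5, 0, 87]],
])

```text
time: 24.45
position: [0.5172, -0.2673, 0.0092]
tool_rot: [-1.179, 1.229, 1.196]
ft_force: [-14.3, 1.4, 14.0]
grip_width: 1.001
```

Call:
servo_tool([
  [[0, 0, 0, 0, -1, 0, 87], [0, 0, 0, 0, -2, 0, 87], [0, 0, 0, 0, -3, 0, 87]],
])

```text
time: 24.82
position: [0.5187, -0.2671, 0.0091]
tool_rot: [-1.177, 1.23, 1.198]
ft_force: [-16.9, 2.4, 15.4]
grip_width: 1.0
```

Call:
servo_tool([
  [[0, 0, 0, 0, -1, 0, 87], [0, 0, 0, 0, -2, 0, 87], [0, 0, 0, 0, -3, 0, 87]],
])

```text
time: 25.2
position: [0.5193, -0.2671, 0.0089]
tool_rot: [-1.174, 1.232, 1.203]
ft_force: [-23.4, 3.1, 20.7]
grip_width: 1.004
```

Call:
servo_tool([
  [[0, 0, 0, 0, -1, 0, 87], [0, 0, 0, 0, -2, 0, 87], [0, 0, 0, 0, -2, 0, 87]],
])

```text
time: 25.58
position: [0.5194, -0.2671, 0.0089]
tool_rot: [-1.172, 1.233, 1.206]
ft_force: [-26.9, 3.7, 24.4]
grip_width: 1.0
```

```bash
python3 - <<'E'
from h import *
import cv2
go(-.031,-.28,.009,90)
a=vision.get_image('scene')[:,:,::-1]; b=vision.get_image('side')[:,:,::-1]
c=lambda i,x,y,w,h,k: cv2.resize(i[y:y+h,x:x+w],None,fx=k,fy=k,interpolation=cv2.INTER_CUBIC)
cv2.imwrite('pics/f1.png',np.vstack([c(a,95,130,200,150,2)[:, :400].repeat(1,0)*1, ]) if 0 else np.hstack([c(a,95,110,200,300,2)[:520],c(b,370,180,200,260,2)[:520] if b.shape[0]>=440 else cv2.copyMakeBorder(c(b,370,140,200,260,2),0,0,0,0,0)]))
E
```

```text
t 25.57 at [-0.0328 -0.2771] [ 0.5194 -0.2671  0.0089] row [-0.2  0.4 -1.2] [-0.2 -1.8 -2.9]
```

View pics/f1.png

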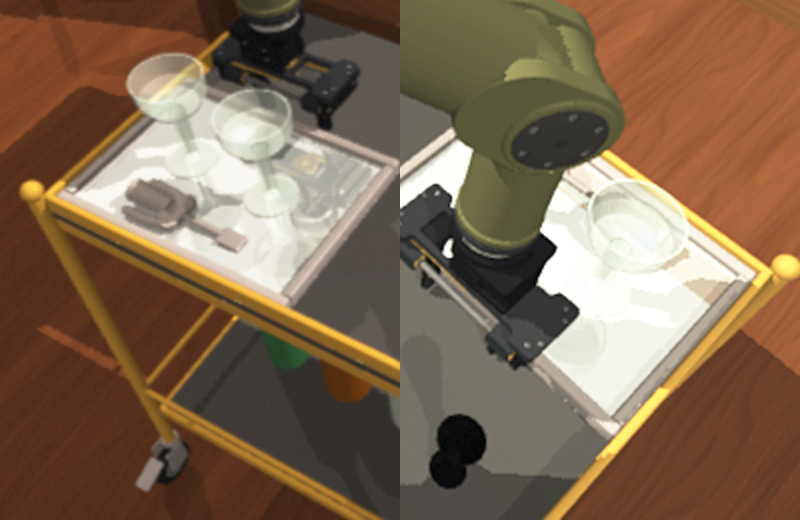

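Call:
servo_tool([
  [[0, 0, 0, 0, 6, 0, 87], [0, 0, 0, 0, 15, 0, 87], [0, 0, 0, -30, 40, 0, 87], [0, 0, 0, -90, 45, 0, 87], [0, 0, 0, -150, 45, 0, 87]],
])

```text
time: 26.3
position: [0.4855, -0.2663, 0.161]
tool_rot: [-1.186, 1.223, 1.185]
ft_force: [2.0, -0.2, -0.3]
grip_width: 0.999
```

Call:
servo_tool([
  [[0, 0, 0, -50, 20, 50, 87], [0, 0, 0, -100, 40, 100, 87], [0, 0, 0, -120, 60, 150, 87], [0, 0, 0, -120, 60, 210, 87], [0, 0, 0, -120, 60, 270, 87]],
])

```text
time: 26.92
position: [0.4345, -0.001, 0.2811]
tool_rot: [-1.187, 1.218, 1.183]
ft_force: [1.7, 0.5, -0.2]
grip_width: 0.999
```

```bash
python3 - <<'E'
from h import *
import cv2
go(.1,-.02,.24,0)
a=vision.get_image('scene')[:,:,::-1]; b=vision.get_image('side')[:,:,::-1]
cv2.imwrite('pics/sceneF.png',a); cv2.imwrite('pics/sideF.png',b)
c=lambda i,x,y,w,h,k: cv2.resize(i[y:y+h,x:x+w],(800,300),interpolation=cv2.INTER_CUBIC)
cv2.imwrite('pics/f2.png',np.vstack([c(a,95,170,240,90,0),c(b,400,190,200,75,0)]))
cv2.imwrite('pics/f3.png',cv2.resize(b[160:400,340:600],None,fx=2.5,fy=2.5,interpolation=cv2.INTER_CUBIC))
E
```

```text
t 26.93 at [-0.1246 -0.0132] [ 0.4345 -0.001   0.2811] row [89.7  0.3  0.1] [  42.2 -224.4   -5.7]
```

View pics/f3.png

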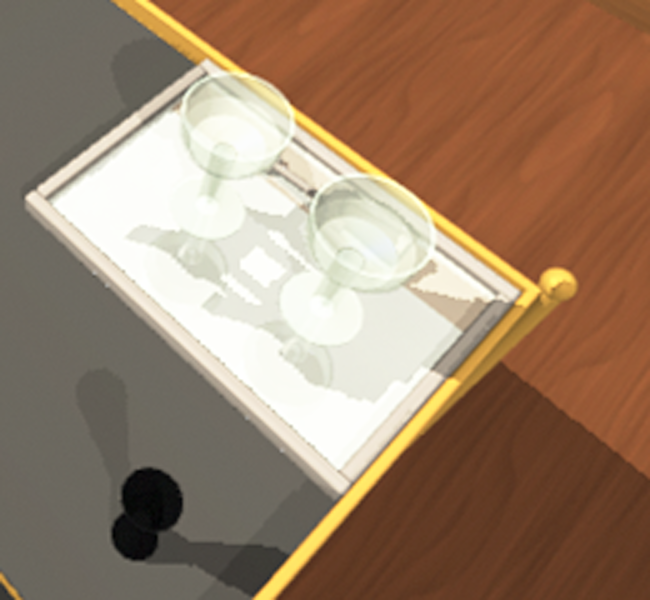

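Call:
servo_tool([
  [[10, 0, 0, 0, -25, 0, 87], [20, 0, 0, 0, -50, 0, 87], [30, 0, 0, 0, -75, 0, 87], [40, 0, 0, 0, -100, 0, 87], [50, 0, 0, 0, -125, 0, 87]],
])

```text
time: 27.65
position: [0.5602, -0.0074, 0.2794]
tool_rot: [-0.518, 1.507, 0.517]
ft_force: [-0.5, 0.2, 0.7]
grip_width: 1.001
```

```bash
python3 -c "
from h import *
go(.1,-.055,.26,0)"
```

```text
t 27.65 at [ 0.0012 -0.0164] [ 0.5602 -0.0074  0.2794] row [39.4  0.1  0. ] [ 19.6 -92.5  51.8]
```

Call:
servo_tool([
  [[10, 0, 0, 0, -25, 14, 87], [20, 0, 0, 0, -50, 28, 87], [30, 0, 0, 0, -75, 42, 87], [39.5, 0, 0, 10, -92, 52, 87], [39.5, 0, 0, 20, -92, 52, 87]],
])

```text
time: 28.28
position: [0.6575, -0.0482, 0.2584]
tool_rot: [0.016, 1.57, -0.019]
ft_force: [0.1, -0.8, -0.7]
grip_width: 1.001
```

```bash
python3 -c "
from h import *
go(.1,-.06,.01,0)"
```

```text
t 28.27 at [ 0.0996 -0.0547] [ 0.6575 -0.0482  0.2584] row [0.2 0.  0.1] [248.4  -5.    0.3]
```

Call:
servo_tool([
  [[0, 0, 0, 55, 0, 0, 87], [0, 0, 0, 110, 0, 0, 87], [0, 0, 0, 165, 0, 0, 87], [0, 0, 0, 215, 0, 0, 87], [0, 0, 0, 248, 0, 0, 87]],
])

```text
time: 28.9
position: [0.6545, -0.0463, 0.0087]
tool_rot: [0.015, 1.574, -0.014]
ft_force: [0.7, 0.3, -0.4]
grip_width: 0.998
```

Call:
servo_tool([
  [[0, 0, 0, 0, -6, 0, 87], [0, 0, 0, 0, -12, 0, 87], [0, 0, 0, 0, -18, 0, 87], [0, 0, 0, 0, -24, 0, 87], [0, 0, 0, 0, -29, 0, 87]],
])

```text
time: 29.52
position: [0.6564, -0.0767, 0.0122]
tool_rot: [0.018, 1.569, -0.018]
ft_force: [0.2, 0.4, -0.0]
grip_width: 0.996
```

Call:
servo_tool([
  [[0, 0, 0, 0, -2, 0, 87], [0, 0, 0, 0, -4, 0, 87], [0, 0, 0, 0, -6, 0, 87], [0, 0, 0, 0, -7, 0, 87], [0, 0, 0, 0, -8, 0, 87]],
])

```text
time: 30.15
position: [0.6558, -0.084, 0.0114]
tool_rot: [0.017, 1.571, -0.017]
ft_force: [-0.0, -0.8, 0.1]
grip_width: 0.998
```

Call:
servo_tool([
  [[0, 0, 0, 0, -1, 0, 87], [0, 0, 0, 0, -2, 0, 87], [0, 0, 0, 0, -3, 0, 87], [0, 0, 0, 0, -4, 0, 87], [0, 0, 0, 0, -5, 0, 87]],
])

```text
time: 30.78
position: [0.6558, -0.0844, 0.0114]
tool_rot: [0.021, 1.572, -0.012]
ft_force: [-0.6, 8.6, 2.0]
grip_width: 1.006
```

Call:
servo_tool([
  [[0, 0, 0, 0, -1, 0, 87], [0, 0, 0, 0, -2, 0, 87], [0, 0, 0, 0, -3, 0, 87], [0, 0, 0, 0, -4, 0, 87], [0, 0, 0, 0, -5, 0, 87]],
])

```text
time: 31.4
position: [0.6558, -0.0846, 0.0114]
tool_rot: [0.024, 1.572, -0.006]
ft_force: [-2.3, 15.5, 3.9]
grip_width: 1.001
```

Call:
servo_tool([
  [[0, 0, 0, 0, 12, 0, 87], [0, 0, 0, -10, 40, 0, 87], [0, 0, 0, -60, 60, 0, 87], [0, 0, 0, -120, 80, 0, 87], [0, 0, 0, -180, 100, 0, 87]],
])

```text
time: 32.02
position: [0.6577, 0.0045, 0.1918]
tool_rot: [0.017, 1.57, -0.02]
ft_force: [0.7, 0.6, 0.5]
grip_width: 0.997
```

Call:
servo_tool([
  [[0, 0, 0, -40, 40, -30, 87], [0, 0, 0, -60, 80, -60, 87], [0, 0, 0, -60, 100, -80, 87], [0, 0, 0, -60, 100, -80, 87]],
])

```text
time: 32.52
position: [0.5793, 0.1088, 0.2505]
tool_rot: [0.015, 1.57, -0.014]
ft_force: [-0.4, -0.4, 0.1]
grip_width: 1.001
```

```bash
python3 - <<'E'
from h import *
import cv2
print(ctrl.get_state()['ft_force'],ctrl.get_state()['position'],ctrl.get_state()['time'])
a=vision.get_image('scene')[:,:,::-1]; b=vision.get_image('side')[:,:,::-1]
c=lambda i,x,y,w,h: cv2.resize(i[y:y+h,x:x+w],(400,600),interpolation=cv2.INTER_CUBIC)
cv2.imwrite('pics/f4.png',np.hstack([cv2.resize(a[130:280,100:300],(400,300),interpolation=cv2.INTER_CUBIC),cv2.resize(b[200:350,420:570],(400,400),interpolation=cv2.INTER_CUBIC)[:300]]).astype(np.uint8)) if 0 else None
top=np.hstack([cv2.resize(a[120:290,100:300],(400,340),interpolation=cv2.INTER_CUBIC),cv2.resize(b[160:330,350:550],(400,340),interpolation=cv2.INTER_CUBIC)])
bot=np.hstack([cv2.resize(b[180:245,410:510],(400,260),interpolation=cv2.INTER_CUBIC),cv2.resize(b[265:330,475:575],(400,260),interpolation=cv2.INTER_CUBIC)])
cv2.imwrite('pics/f4.png',np.vstack([top,bot]))
q=[T[0],T[1],T[2]]; 
print('pred side FL,FR,NR,NL at goal',proj('side',place(T,[[.24,-.1,.024],[.24,-.46,.024],[-.02,-.46,.024],[-.02,-.1,.024]])).round(1).tolist())
E
```

```text
[-0.40108324 -0.40711529  0.05921278] [0.57926994 0.10881975 0.25054307] 32.525
pred side FL,FR,NR,NL at goal [[422.0, 180.9], [548.1, 274.8], [475.8, 355.6], [348.9, 236.1]]
```

View pics/f4.png

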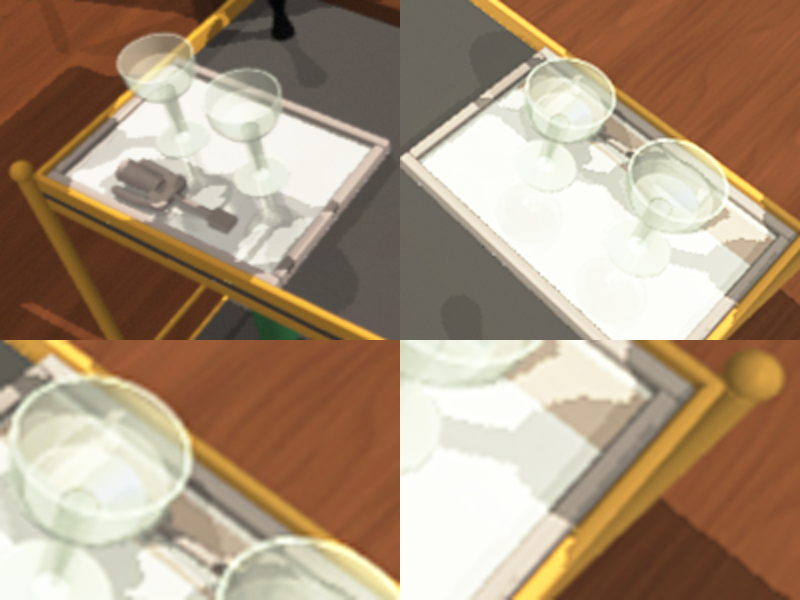

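```bash
python3 - <<'E'
from h import *
import cv2
b=vision.get_image('side').astype(np.float32)
def prof(P):
    uv=proj('side',place(T,P)).astype(np.float32)
    c=cv2.remap(b,uv[:,:1],uv[:,1:],cv2.INTER_LINEAR)[:,0]
    return (c[:,0]-c[:,2]).round().astype(int)
xs=np.arange(.22,.262,.002)
print('back: x',(xs*1000).round().astype(int).tolist())
for y in (-.11,-.13,-.15,-.32,-.36,-.4,-.43): print(y,prof([[x,y,.027] for x in xs]).tolist())
ys=-np.arange(.44,.482,.002)
for x in (.2,.15,.1,.05,0.): print('end',x,prof([[x,y,.027] for y in ys]).tolist())
E
```

```text
back: x [220, 222, 224, 226, 228, 230, 232, 234, 236, 238, 240, 242, 244, 246, 248, 250, 252, 254, 256, 258, 260, 262]
-0.11 [35, 36, 30, 26, 26, 32, 50, 95, 137, 154, 159, 155, 154, 158, 149, 122, 99, 98, 98, 98, 98, 99]
-0.13 [17, 19, 22, 20, 16, 27, 53, 90, 126, 153, 161, 159, 157, 140, 121, 102, 89, 88, 90, 91, 92, 93]
-0.15 [18, 20, 21, 21, 20, 22, 29, 39, 49, 54, 59, 61, 57, 56, 64, 75, 87, 95, 98, 97, 97, 98]
-0.32 [26, 26, 25, 24, 25, 26, 33, 48, 64, 74, 82, 77, 59, 58, 89, 107, 101, 95, 94, 94, 93, 95]
-0.36 [22, 23, 19, 17, 18, 18, 27, 46, 63, 68, 59, 48, 71, 115, 146, 137, 107, 93, 94, 94, 95, 95]
-0.4 [34, 30, 24, 24, 25, 29, 42, 82, 127, 147, 159, 156, 152, 155, 157, 135, 105, 99, 99, 100, 100, 101]
-0.43 [24, 23, 24, 26, 26, 27, 32, 58, 87, 98, 108, 123, 133, 135, 128, 110, 99, 97, 97, 96, 96, 97]
end 0.2 [29, 37, 45, 45, 40, 25, 23, 26, 25, 26, 25, 23, 59, 117, 138, 144, 139, 108, 95, 102, 108]
end 0.15 [11, 13, 16, 16, 16, 16, 22, 26, 27, 26, 21, 22, 55, 115, 136, 142, 145, 117, 106, 111, 113]
end 0.1 [3, 4, 6, 6, 7, 22, 30, 28, 29, 28, 30, 26, 113, 159, 156, 154, 139, 122, 113, 98, 65]
end 0.05 [4, 5, 6, 6, 6, 16, 31, 29, 28, 31, 34, 27, 98, 158, 151, 152, 160, 128, 76, 60, 58]
end 0.0 [3, 4, 6, 6, 7, 19, 33, 28, 27, 29, 31, 26, 88, 159, 152, 153, 162, 123, 65, 63, 61]
```

```bash
python3 -c "
from bench import close_job
print(close_job())"
```

```text
the job is handed in; nothing more can be done
None
```

The tray is in the back-right corner, away from the ice pail, and the job is handed in at about 33 s of the 72 s allowed.

**What I did:** I pushed the tray by its frame with the open fingertips, alternating between its left side and its near side. I took it forward before the last run to the end so that it cleared the jigger. It went against the end guard first, then flush to the back guard. A last push on the left side confirmed it was still seated at the end.

**Last checks:**
- **End guard:** the tray stopped at the same place on both pushes (within 0.4 mm), with the force rising to about 15 N.
- **Back guard:** it stopped with about 27 N along the push and about 24 N vertical at the wrist. That was the hardest push, still well under the wrist limit.
- **Flushness:** in the side picture the frame meets both guard edges with no gap at any point sampled. The meeting line is constant to about 1–2 mm.
- **Load:** both coupes are standing and the corkscrew is still on the mirror. I saw no obvious shift on the tray but did not measure it.
- **Jigger and pail:** the jigger was still upright where it stood in the last pictures. The pail was outside those last crops, but the arm only passed well above it at the start.
- **Arm:** it is raised clear and touching nothing.

**Disagreement:** the camera fits for the trolley and tray were off by up to 3 pixels (about 6 mm). I relied on the contact forces for the final seating.

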